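# Seat the angle cleat and point out its plug-weld hole

## Task

On the clamped galvanised panel, push the long angle cleat with your fingertips until its upright leg sits flat and square against the panel's tall left-hand flange; push it only, do not pick it up. Then show the welder where the plug weld goes: with the tool upright, hold the fingertips about a finger's width above the round hole in that cleat's foot (not above its slot), touching nothing, for a good two seconds, and finish still pointing there. Leave the short cleat and all the other things where they are.

Things in the scene. Friction and masses are not known exactly. Their poses are not given: they have to be found in the camera images.
- panel: Galvanised sheet panel 320 x 320 mm, fixed flat on the table by two toggle clamps (70 mm high) at its -y edge. Origin: centre of its underside; x, y along its edges, z up; turned up to 0.25 rad. Sheet 3 mm thick: its floor is at z 3 mm. The tall flange, 32 mm high, 3 mm thick, stands along the whole +y edge (the robot's left); the other three flanges are 18 mm high.
- flange (a point): Middle of the tall flange, at the foot of its inner face (panel frame x 0, y +157, z 3 mm). Axes as the panel's: +y points into the flange.
- cleat: Long cleat, loose: dark steel angle 120 mm long (its x), 5 mm thick, 0.24 to 0.5 kg. Origin: centre of its foot's underside; foot x +-60, y +-35, top at z 5 mm. The upright leg, top at z 25 mm, stands on the foot's +y edge (inner face y +30, back y +35 mm) and faces the tall flange: 35 to 70 mm off, up to 0.2 rad askew. Pushed at the middle of the leg's inner face it slides and squares up.
- plug_hole (a point): Centre of the round plug-weld hole, 16 mm across, at the top surface of the long cleat's foot (cleat frame x +34, y 0, z 5 mm; 30 mm in front of the leg's inner face). The foot's other opening is an oblong slot, 36 x 12 mm, at x -34, y 0 mm. Axes as the cleat's.
- heel (a point): Middle of the bottom edge of the long cleat's back face (cleat frame x 0, y +35, z 0 mm), the face that goes against the flange. Axes as the cleat's.
- short_cleat: The short cleat, loose, to be left alone: the same dark angle but only 55 mm long, with a single round hole in the middle of its foot, standing beside the long one on the panel, farther from or nearer to the robot. Origin: centre of the foot's underside.
- magnet_square: Blue triangular magnetic welding square, 90 x 90 x 16 mm, lying on the right half of the panel; loose bystander. Origin: centre of its underside.
- tape_measure: Black and yellow tape measure, 66 x 40 x 62 mm high, standing on the right half of the panel; loose bystander. Origin: centre of its underside.
- chipping_hammer: Steel chipping hammer, 260 mm long, 28 mm high, lying on the table left of the panel; loose bystander. Origin: underside of the middle.
- wire_brush: Wire brush with a wooden back, 270 mm long, 46 mm high, on the table left of the panel; loose bystander. Origin: centre of its underside.
- tube_offcut: Offcut of 40 mm square steel tube, 110 mm long, on the table at the right; loose bystander. Origin: centre of its underside.

How it is judged:
By the outcome, as a careful person would: the job done as asked, in the order asked, and still so for the second after the job is handed in, with the robot touching nothing.
It also fails if it takes over 37 s, if anything falls off the work surface, if the arm or the gripper's body presses on something with over 40 N, if the wrist force passes 120 N, or if a joint passes its speed limit or range.

## Robot

A 7-joint arm with a two-finger parallel gripper is mounted at the origin on the work surface. World frame = base frame: x ahead of the robot, y to its left, z up, the work surface at z = 0. Lengths are in m, angles in rad, forces in N, time in s.
With the tool pointing down it reaches from about 0.375 to 0.925 m from the base axis. Payload 3.1 kg.
Tool frame: the origin (TCP) lies between the finger pads, 19 mm behind the fingertips; this is the grasp point; z points along the fingers, y is the line along which they close (so a half turn about z gives the same grasp; the last joint's range is limited). The gripper opens to 85 mm and grips with 20 to 120 N. Pads are 22 mm wide; open, the fingers measure 114 mm over their backs; the gripper's body (76 mm by 85 mm) begins 54 mm behind the grasp point. The pads swing forward as they close: fully open they stand 13 mm farther back than shut.
Start: joints at [-1.364, 0.383, 0.044, 1.598, -0.018, 1.161, -0.05], TCP at [0.195, 0.62, 0.25] pointing down, gripper open.
Joint ranges: [-2.61, 2.61], [-0.41, 2.15], [-1.48, 1.57], [0, 2.5], [-1.57, 4.71], [0.05, 1.97], [-2.85, 2.85]. Speed limits (rad/s): [2.79, 2.79, 3.14, 3.14, 3.14, 3.14, 3.14].

## Interface

Orientations are given as a unit quaternion [x, y, z, w].
In Python, from bench import move_ptp, movel, move_j, move_gripper, pause, inverse_kinematics, read_camera, camera_params, MotionError, sign_off, look_for, tip_of, read_time_s, read_qpos, read_joint_vel, read_effort, read_eef_pos, read_tcp_rot, read_ft_force, read_ft_torque, read_finger_gap, read_grasp_force gives the robot as it stands. Calls block until the motion is done:
- move_ptp(position, orientation): joint-space move of the TCP to a pose.
- movel(position, orientation=None, speed=0.15): straight line of the TCP; orientation=None keeps the orientation; speed is the mean speed in m/s.
- move_j(angles): joint-space move.
- move_gripper(opening, effort=None): finger opening in m; effort is the grip in N (None keeps the last); returns when the fingers have stopped.
- pause(seconds).
- inverse_kinematics(position, orientation): joint angles nearest the present ones, or None.
- read_camera(name): name is "scene" or "top"; returns the picture (384x512x3 uint8, red, green, blue); there is no depth.
- camera_params(name): a dict with "K" (3x3 intrinsics, pixels), "camera_from_world" (4x4, takes a point from world to camera coordinates). Camera axes: x right, y down, z forward; pixel columns grow to the right and rows downward; lengths in m; the calibration is good to about 2 mm. A picture is of the moment at which its call begins. camera_params takes no time and is no camera call.
A pose or a line that the arm cannot do raises MotionError and nothing moves.
- sign_off(): hands the job in; it is judged then, once.
Trained networks look in the newest picture that a camera, given by its name, has taken for a name from the list of things; names that differ only in an ending like _2 or _b are one class to them, and where a whole thing is asked for, a point or a joint stands for the part that bears it (a point fixed in the world has none). Each returns a list of dicts, best first, with "confidence" (0 to 1); they miss things now and then, are a little off and sometimes report something else, mostly with a low value. They report only what shows in the picture. A call takes as long as a camera call.
- look_for(camera, name): "at" ([column, row] in pixels, amid what is visible of it).
- tip_of(camera, name): "at" ([column, row] in pixels: a listed point, or the origin of a listed thing).
Readings, each from a call of its own:
- read_time_s(): time.
- read_qpos(): joint angles.
- read_joint_vel(): joint speeds.
- read_effort(): joint torques, N m.
- read_eef_pos(): TCP position.
- read_tcp_rot(): TCP orientation.
- read_ft_force(): force on the tool from outside, world axes, zero at the start.
- read_ft_torque(): the same for the moment, N m.
- read_finger_gap(): finger opening in m.
- read_grasp_force(): force on a finger pad.
Only numpy, scipy, OpenCV 4.12 (cv2) and the standard library are available. Lean on these libraries where they do the work, as an engineer would, in place of code of your own. Each camera call takes 0.05 s, during which the arm holds its last target. There are 200 camera calls.

## Working session

There is one attempt and no reset: what is moved stays moved. The work goes in short steps, each a Python script; the robot and the scene stay as the last script left them, time stands still between calls to the robot, and variables do not carry over. Pictures are saved under pics/ and viewed, at most 10 in all, crops included, and the job is handed in when it is done.

```bash
mkdir -p pics
cat > h.py <<'E'
import numpy as np, cv2
from bench import *
def ray(cam,uv):
    p=camera_params(cam);K=np.array(p["K"]);T=np.array(p["camera_from_world"])
    R=T[:3,:3];c=-R.T@T[:3,3]
    return c,R.T@np.linalg.solve(K,[uv[0],uv[1],1.])
def at_z(cam,uv,z):
    c,d=ray(cam,uv);return c+d*(z-c[2])/d[2]
def proj(cam,P):
    p=camera_params(cam);T=np.array(p["camera_from_world"]);q=np.array(p["K"])@(T[:3,:3]@np.array(P)+T[:3,3]);return q[:2]/q[2]
def save(cam,name,crop=None,s=1):
    im=read_camera(cam)[:,:,::-1]
    if crop: im=im[crop[1]:crop[3],crop[0]:crop[2]]
    cv2.imwrite("pics/"+name,cv2.resize(im,None,fx=s,fy=s,interpolation=cv2.INTER_CUBIC))
E
python3 - <<'E'
from h import *
save("top","t0.png",None,1.5);save("scene","s0.png",None,1.5)
Z=dict(panel=0,flange=.003,cleat=.003,plug_hole=.008,heel=.003,short_cleat=.003,magnet_square=.003,tape_measure=.003)
for n,z in Z.items():
    for c in("top","scene"):
        for r in tip_of(c,n)[:2]: print(n,c,np.round(r["at"],1),round(r["confidence"],2),np.round(at_z(c,r["at"],z),4))
for c in("top","scene"): print(c,np.round(ray(c,[256,192]),3).tolist())
print(read_time_s(),read_tcp_rot(),read_ft_force())
E
```

```text
panel top [250.9 171.8] 0.56 [ 0.5665 -0.0717  0.    ]
panel scene [283.4 207.2] 0.97 [ 0.5681 -0.0551  0.    ]
panel scene [325.  197.9] 0.44 [0.6164 0.0673 0.    ]
flange top [199.9 174.6] 0.56 [0.5575 0.1016 0.003 ]
flange scene [313.4 177.4] 0.72 [0.5331 0.1026 0.003 ]
cleat top [221.3 154.3] 0.91 [0.6284 0.0292 0.003 ]
cleat scene [315.9 205.5] 0.58 [0.6232 0.0213 0.003 ]
plug_hole top [220.  143.7] 0.73 [0.6647 0.0334 0.008 ]
plug_hole scene [323.4 209.1] 0.63 [0.6492 0.0241 0.008 ]
plug_hole scene [323.3 199. ] 0.44 [0.6212 0.0533 0.008 ]
heel top [215.7 155.4] 0.85 [0.6246 0.0484 0.003 ]
heel scene [322.5 199.5] 0.96 [0.6182 0.0541 0.003 ]
short_cleat top [222.  192.5] 0.82 [0.4948 0.0266 0.003 ]
short_cleat top [135.3 172.7] 0.62 [0.5659 0.32   0.003 ]
short_cleat scene [314.9 176.5] 0.37 [0.533  0.1093 0.003 ]
magnet_square top [271.5 191.6] 0.61 [ 0.4963 -0.1406  0.003 ]
magnet_square scene [246.2 205.5] 0.89 [ 0.499  -0.1368  0.003 ]
tape_measure top [270.2 149.5] 0.8 [ 0.6443 -0.139   0.003 ]
tape_measure scene [278.2 239.5] 0.94 [ 0.6482 -0.1456  0.003 ]
tape_measure scene [327.9 112.8] 0.32 [0.3009 0.4189 0.003 ]
top [[0.221, -0.06, 1.396], [0.194, -0.02, -0.981]]
scene [[1.054, -0.556, 0.739], [-0.553, 0.453, -0.7]]
0.9 [ 1.51755620e-01  9.88418045e-01 -7.74781443e-06 -4.00230949e-06] [-0.40467039  0.26259929  0.00139428]
```

Run:
```python
from h import *
save("top","t1.png",(180,110,310,230),6)
save("scene","s1.png",(220,140,400,270),4)
```

```text
(no output)
```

View pics/t0.png

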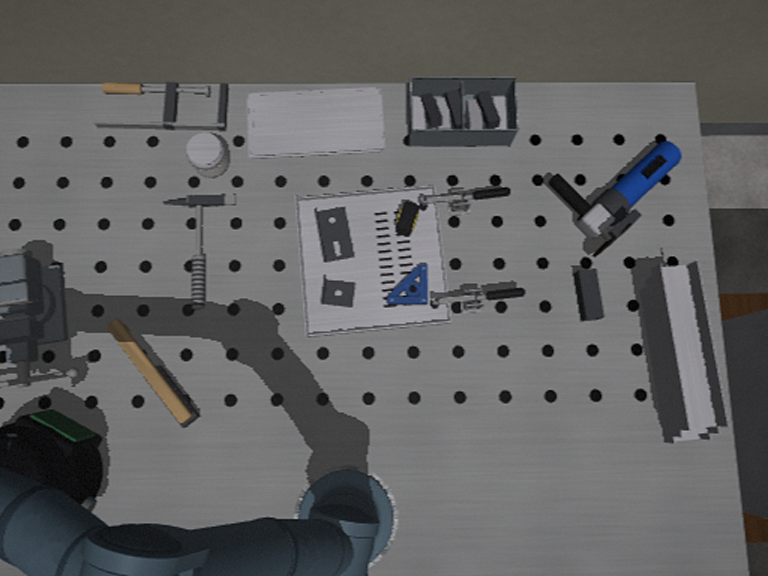

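View pics/s1.png

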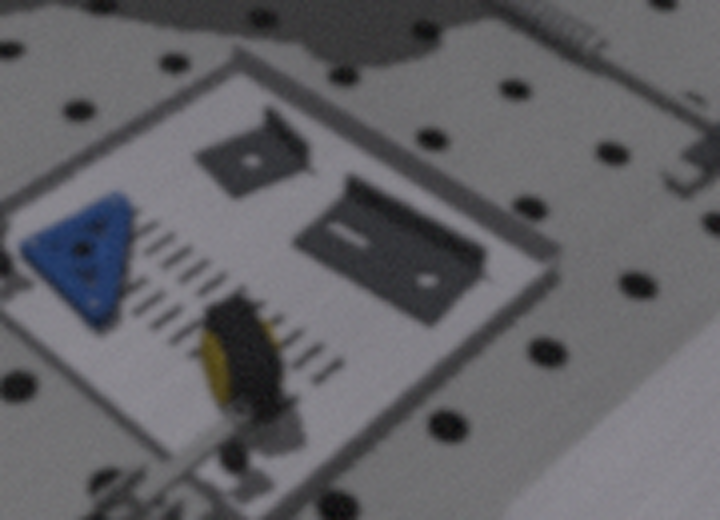

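View pics/t1.png

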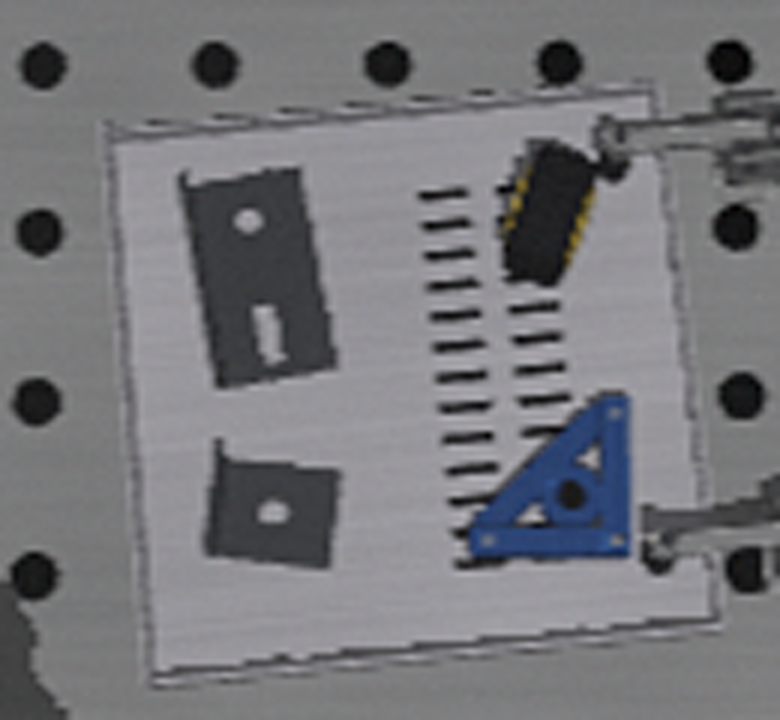

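The long cleat is the upper one. In the top image its round hole is at about (221.5,146.8), the far end, and its slot is at about (224.8,165.8). The short cleat is nearer the robot, with its hole at about (225,195). The tall flange is the left edge, from about (198,131) to (205,224). Next I compute the geometry from these points.

Run:
```python
from h import *
c=lambda x,y:(180+(x+.5)/6-.5,110+(y+.5)/6-.5)
s=lambda x,y:(220+(x+.5)/4-.5,140+(y+.5)/4-.5)
A=lambda p,z:at_z("top",c(*p),z); B=lambda p,z:at_z("scene",s(*p),z)
h,sl=A((249,221),.008),A((269,335),.008)
print("hole",h,"slot",sl,"len",np.linalg.norm(h-sl),"yaw",np.arctan2(*(h-sl)[1::-1]))
h2,s2=B((428,280),.008),B((348,235),.008)
print("scene hole",h2,"slot",s2,np.linalg.norm(h2-s2),np.arctan2(*(h2-s2)[1::-1]))
a,b=A((300,170),.008),A((337,366),.008);print("foot edge",a,b,np.arctan2(*(a-b)[1::-1]),np.linalg.norm(a-b))
P=[A((106,124),.035),A((152,686),.035),A((655,85),.021),A((720,625),.021)]
print("panel corners",np.round(P,4).tolist(),"c",np.mean(P,0))
print(np.arctan2(*(P[0]-P[1])[1::-1]),np.arctan2(*(P[2]-P[3])[1::-1]),np.linalg.norm(P[0]-P[1]))
fi=[A((117,140),.003),A((158,670),.003)];print("flange foot?",fi,np.arctan2(*(fi[0]-fi[1])[1::-1]))
fs=[B((240,70),.003),B((535,262),.003)];print("scene flange foot?",fs,np.arctan2(*(fs[1]-fs[0])[1::-1]))
```

```text
hole [0.65494673 0.02967278 0.008     ] slot [0.58763472 0.01820586 0.008     ] len 0.06828174810268801 yaw 0.1687349665410083
scene hole [0.65633745 0.02979489 0.008     ] slot [0.58913078 0.01662572 0.008     ] 0.06848476433849916 0.19349875649806958
foot edge [6.85196266e-01 5.01291043e-04 8.00000000e-03] [ 0.56922884 -0.02024351  0.008     ] 0.17701243820514573 0.11780827952174046
panel corners [[0.704, 0.1086, 0.035], [0.385, 0.0798, 0.035], [0.7304, -0.2037, 0.021], [0.4171, -0.2312, 0.021]] c [ 0.55914068 -0.06163573  0.028     ]
0.08998826980076303 0.08748150263698214 0.32025626312478583
flange foot? [array([0.70563253, 0.10610125, 0.003     ]), array([0.39776801, 0.07984958, 0.003     ])] 0.08506442016094819
scene flange foot? [array([0.39205735, 0.08582735, 0.003     ]), array([0.68955665, 0.10819056, 0.003     ])] 0.0750295193255039
```

```bash
cat >> h.py <<'E'
PSI=.087
def down(y): return [np.cos(y/2),np.sin(y/2),0,0]
U=np.array([-np.sin(PSI),np.cos(PSI),0])
E
python3 - <<'E'
from h import *
cy=.178;C=np.array([.6222,.0235,0]);start=C+.007*np.array([-np.sin(cy),np.cos(cy),0])
q0=np.array(read_qpos());best=None
for y in(np.pi/2+PSI,-np.pi/2+PSI):
    j=inverse_kinematics([*start[:2],.13],down(y));print(y,j)
    if j is not None and (best is None or abs(np.array(j)-q0).max()<best[0]): best=(abs(np.array(j)-q0).max(),y)
y=best[1];open("yaw","w").write(str(y))
move_gripper(0.0,40)
move_ptp([*start[:2],.13],down(y))
movel([*start[:2],.035],speed=.12)
print(start,y,read_time_s(),read_eef_pos(),read_ft_force(),read_finger_gap())
save("scene","s2.png",(240,100,400,240),4.5)
E
```

```text
1.6577963267948965 [-0.6234162   0.53503851  0.65368653  1.78872527 -0.3908979   0.95061678
  0.28132763]
-1.4837963267948966 [-1.00489276  1.00022987  1.36640123  1.80323778 -1.03773624  1.27589549
 -2.39744452]
[0.62096057 0.0303894  0.        ] 1.6577963267948965 5.3167 [0.6218154  0.03020408 0.03574149] [ 0.11831069  0.47701274 -0.55607632] 0.00012378542741289255
```

View pics/s2.png

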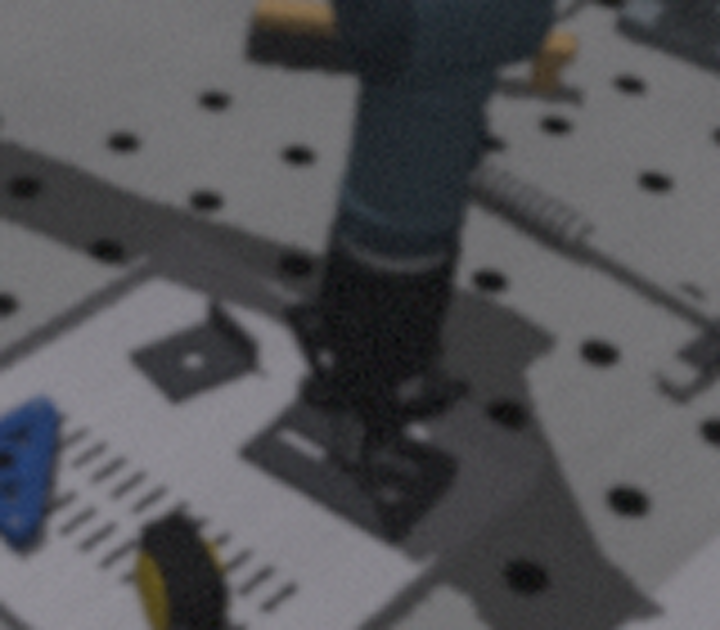

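The fingers stand over the foot between the slot (around crop (300,445)) and the hole (around (415,432)), touching nothing. Now I push in steps and watch the force.

Run:
```python
from h import *
p=np.array(read_eef_pos());p[2]=.035
d=0;step=.012
while d<.070:
    d+=step;movel(p+d*U,speed=.05)
    f=np.dot(read_ft_force(),U);e=np.dot(np.array(read_eef_pos())-p,U)
    print(round(d*1e3,1),round(e*1e3,2),round(f,2),round(read_time_s(),2))
    if abs(f)>15: break
    step=.012 if d<.034 else .003
save("scene","s3.png",(240,100,400,240),4.5)
```

```text
12.0 13.07 0.89 5.75
24.0 24.51 -1.75 6.14
36.0 37.3 -1.1 6.53
39.0 39.36 -1.94 6.78
42.0 42.01 -2.61 7.03
45.0 45.22 -2.17 7.28
48.0 48.45 -2.89 7.53
51.0 51.57 -2.34 7.78
54.0 54.55 -2.63 8.03
57.0 55.75 -4.97 8.28
60.0 55.82 -7.93 8.53
63.0 55.94 -11.31 8.78
66.0 56.0 -14.28 9.03
69.0 56.13 -17.44 9.28
```

Run:
```python
from h import *
y=float(open("yaw").read());p=np.array(read_eef_pos())
b=p-.018*U;b[2]=.036
movel(b,speed=.08);b[2]=.13;movel(b,speed=.2)
move_ptp([.42,.38,.25],down(y))
save("top","t4.png",(180,110,310,230),6);save("scene","s4.png",(260,140,380,240),6)
for n,z in dict(plug_hole=.008,cleat=.003,heel=.003,flange=.003,short_cleat=.003).items():
    for c in("top","scene"):
        for r in tip_of(c,n)[:2]: print(n,c,np.round(r["at"],1),round(r["confidence"],2),np.round(at_z(c,r["at"],z),4))
print(read_time_s())
```

```text
plug_hole top [208.1 145.4] 0.8 [0.6589 0.0741 0.008 ]
plug_hole top [201.3 176.4] 0.74 [0.55   0.0962 0.008 ]
plug_hole scene [334.2 201.9] 0.9 [0.649  0.0697 0.008 ]
cleat top [209.1 158.2] 0.6 [0.6149 0.0709 0.003 ]
cleat top [225.3 195.5] 0.21 [0.4844 0.0154 0.003 ]
cleat scene [321.3 198. ] 0.66 [0.6117 0.0559 0.003 ]
heel top [199. 157.] 0.71 [0.6194 0.1054 0.003 ]
heel scene [332.9 190.4] 0.67 [0.6109 0.1071 0.003 ]
flange top [201.5 176.7] 0.87 [0.5501 0.0961 0.003 ]
flange top [104.9 244.1] 0.58 [0.3259 0.4099 0.003 ]
short_cleat top [224.2 193.9] 0.83 [0.4899 0.0191 0.003 ]
short_cleat scene [283.3 179.4] 0.56 [0.4818 0.0218 0.003 ]
12.525
```

View pics/t4.png

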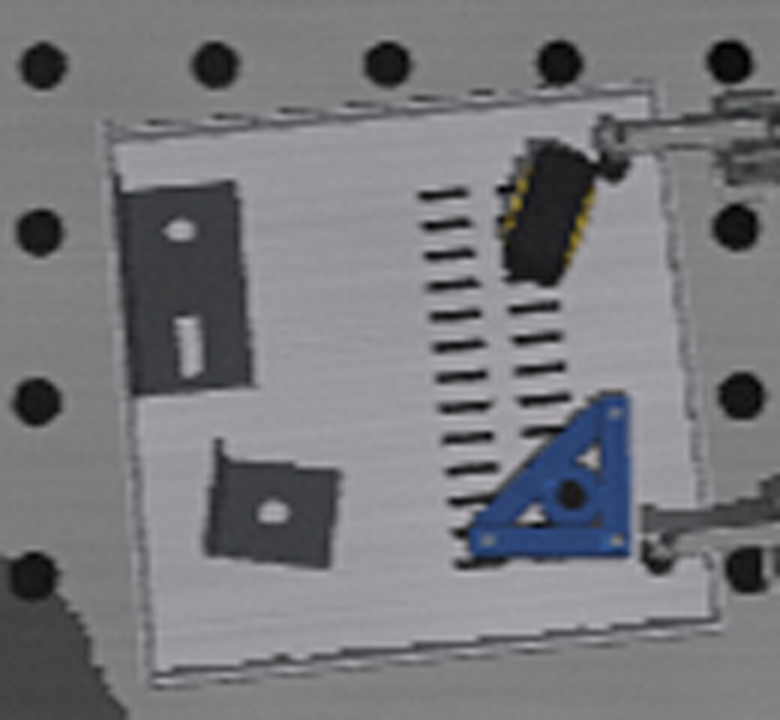

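View pics/s4.png

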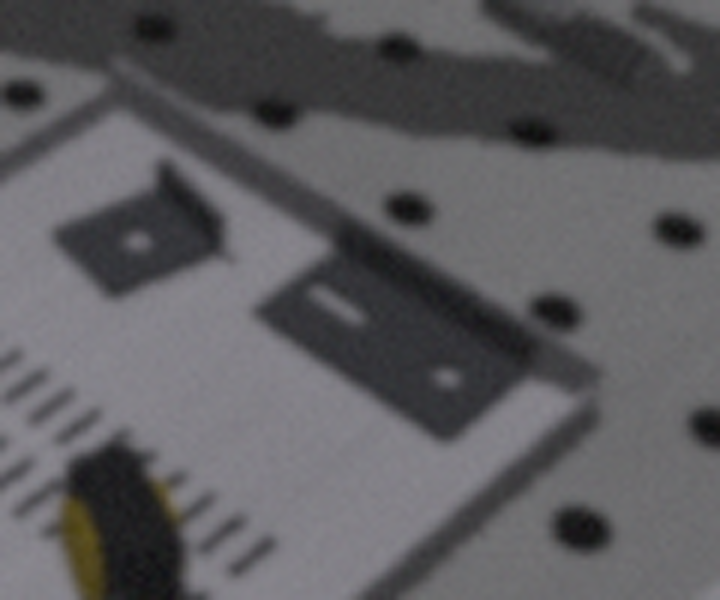

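The leg is now flush and parallel with the flange along its whole length, and the short cleat hasn't moved. The hole is at top crop (180,231) and scene crop (447,378). Next I measure the hole and point there.

Run:
```python
from h import *
a=at_z("top",(180+180.5/6-.5,110+231.5/6-.5),.008);s=at_z("top",(180+189.5/6-.5,110+347.5/6-.5),.008)
b=at_z("scene",(260+447.5/6-.5,140+378.5/6-.5),.008);s2=at_z("scene",(260+338.5/6-.5,140+306.5/6-.5),.008)
print(a,s,b,s2,np.arctan2(*(a-s)[1::-1]),np.arctan2(*(b-s2)[1::-1]))
X=np.array([np.cos(PSI),np.sin(PSI),0])
h=((a+b)/2+((s+s2)/2+.068*X))/2; print(h)
y=float(open("yaw").read())
move_ptp([h[0],h[1],.13],down(y));movel([h[0],h[1],.042],speed=.1)
pause(.3);e=np.array(read_eef_pos());print(e,read_ft_force(),read_time_s())
save("scene","s5.png",(260,140,380,240),6)
```

```text
[0.6492865  0.06899728 0.008     ] [0.5809922  0.06342939 0.008     ] [0.6506277  0.06735034 0.008     ] [0.58293592 0.06173833 0.008     ] 0.0813480579062673 0.08271620593961221
[0.64983199 0.06833311 0.008     ]
[0.65017838 0.06839281 0.04255095] [-0.83012748 -0.73095846 -0.11504437] 15.3583
```

View pics/s5.png

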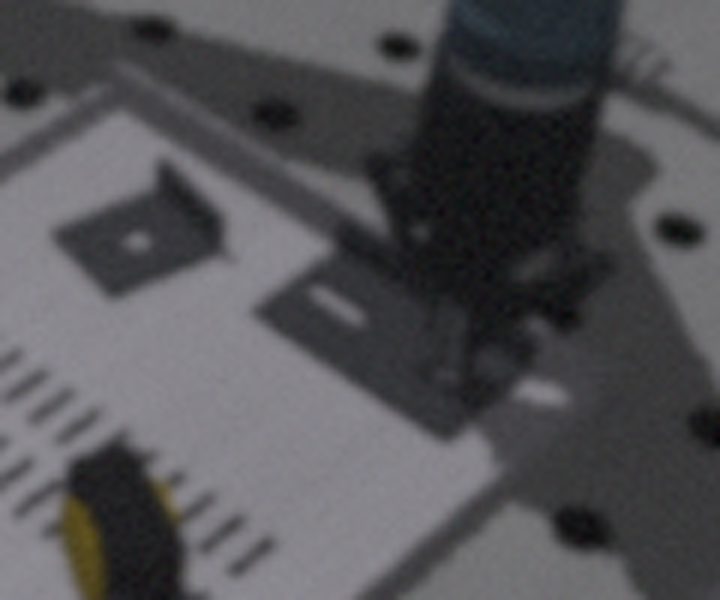

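Run:
```python
from h import *
e=np.array(read_eef_pos());X=np.array([np.cos(PSI),np.sin(PSI),0])
f=lambda P:np.round((proj("scene",P)-[260,140]+.5)*6-.5,0)
for dx in(-.015,0,.015):
    for dy in(-.011,.011): print(dx,dy,f(e+dx*X+dy*U-[0,0,.019]))
print("tip",f(e-[0,0,.019]),"hole",f([e[0],e[1],.008]),read_tcp_rot())
save("scene","s6.png",(315,170,355,215),13)
im=cv2.imread("pics/s6.png");cv2.imwrite("pics/s6.png",cv2.convertScaleAbs(im,alpha=2.2,beta=-40))
```

```text
-0.015 -0.011 [414. 349.]
-0.015 0.011 [442. 327.]
0 -0.011 [439. 365.]
0 0.011 [467. 343.]
0.015 -0.011 [464. 382.]
0.015 0.011 [492. 359.]
tip [453. 354.] hole [448. 376.] [6.75654832e-01 7.37218027e-01 3.17996147e-04 1.64167024e-04]
```

View pics/s6.png

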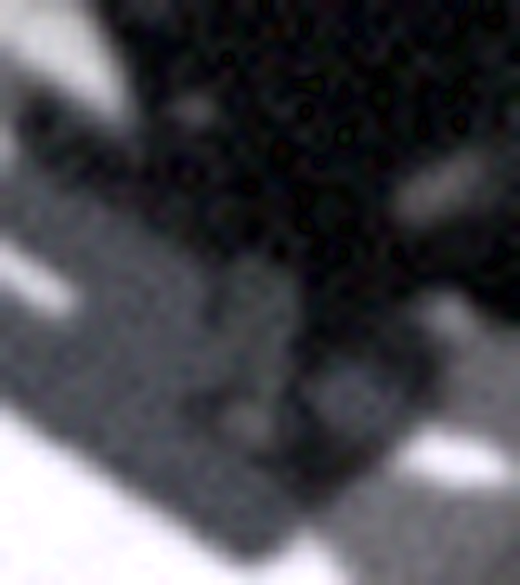

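The enlarged view shows the shadowed hole at about (245,425), with the fingertips ending just above it at about (265,385). That agrees with the projection. Now I hold and hand in.

Run:
```python
from h import *
pause(2.8);print(read_eef_pos(),read_ft_force(),read_time_s());print(sign_off())
```

```text
[0.6498251  0.06831843 0.04199901] [ 0.90083914  0.21109013 -0.49215053] 18.2583
the job is handed in; nothing more can be done
None
```

The job is handed in: the long cleat's leg sits flush and square against the tall flange, the fingertips are still held about 15 mm above its round hole, touching nothing, and it took about 18 s of the 37 s limit.

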